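Snap the lid shut on the tape box

ROBOT

A 7-joint arm with a two-finger parallel gripper is mounted at the origin on a cart in front of the work surface, level with it; the furniture and walls round the work are solid. World frame = base frame: x ahead of the robot, y to its left, z up, the work surface at z = 0. Lengths are in m, angles in rad, forces in N, time in s.
With the tool pointing down it reaches from about 0.425 to 0.925 m from the base axis. Payload 6.8 kg.
Tool frame: the origin (TCP) lies midway between the tips of the shut fingers; the grasp point (between the pads) lies 19 mm behind it (grip_point_offset is the z of the grasp point in the tool frame, in m); z points along the fingers, y is the line along which they close (so a half turn about z gives the same grasp; the last joint's range is limited). The gripper opens to 85 mm and grips with 20 to 120 N. Pads are 22 mm wide; open, the fingers measure 114 mm over their backs; the gripper's body (76 mm by 85 mm) begins 54 mm behind the grasp point. The pads swing forward as they close: fully open they stand 13 mm farther back than shut.
Start: joints at [-1.349, 0.477, 0.022, 1.555, -0.011, 1.109, -0.083], TCP at [0.219, 0.639, 0.231] pointing down, gripper open.
Joint ranges: [-2.96, 2.96], [-0.34, 2.1], [-1.41, 1.46], [0.24, 2.44], [-1.37, 4.51], [0.17, 1.92], [-2.96, 2.96]. Speed limits (rad/s): [2.39, 2.39, 3.14, 3.14, 3.14, 3.14, 3.14].

INTERFACE

Orientations are given as a rotation vector (axis times angle).
In Python, from bench import get_obs, grab_frame, calibration, hand_in, grip_point_offset gives the robot as it stands.
- The arm moves only by the shell command python3 -m pendant 'ROWS' [OPENING] [FORCE]. ROWS is a JSON object of lists of equal length, an entry for each row: "translation": the shift along the world's x, y, z in units of 25 mm (1.0 is 25 mm), a list of three; "delta_rot": the turn, a rotation vector about the world's x, y, z in units of 5 degrees (1.0 is 5 degrees), a list of three. In form: {"translation": [[dx, dy, dz], ...], "delta_rot": [[rx, ry, rz], ...]}. A call has 1 to 12 rows; each row is the pose to reach, as a shift and turn from the pose commanded when the call began; what a row does not reach only later rows make up. A row lasts 1/8 s, in which the tool goes at most 62.5 mm and 10.7 degrees, less where a joint would pass 70% of its speed; a pose out of reach is approached as far as the arm can. A call with a gripper value outside its range is refused whole. OPENING is the opening, from 0 (shut) to 1 (fully open), set as the call begins (- or left out, the last holds). The fingers move at their own pace and stop on an object; FORCE is the grip in N (left out, the last holds). Time passes only in rows, so rows that repeat a pose let the fingers close. It gives the time, the measured TCP pose, the force, the opening and the grip force at its end, in the units of the state.
- get_obs(): the state, without advancing time (a new reading comes with each control period).
- grab_frame(name): name is "side" or "top" or "wrist"; returns (picture, depth): 420x560x3 uint8, red, green, blue; 420x560 float32, m along the optical axis (not along the pixel's ray), 0 where there is no reading.
- calibration(name): a dict with "K" (3x3 intrinsics, pixels), "k1" (the pictures are not rectified: a ray, as slopes to the right and down, at radius r is drawn at 1 + k1 r^2 times it, then the intrinsics apply), "rvec" (rotation vector, rad) and "tvec" (3), from world to camera coordinates, as OpenCV has them. Camera axes: x right, y down, z forward; pixel columns grow to the right and rows downward; lengths in m; the calibration is good to about 2 mm. A picture is of the moment at which its call begins: read the wrist's pose just before it. calibration takes no time and is no camera call; for the wrist camera it gives the pose at the moment of the call.
- hand_in(): hands the job in; it is judged then, once.
The state is a dict: "clock": time; "joints": joint angles; "qvel": joint speeds; "tau": joint torques, N m; "tcp_pos": TCP position; "orientation": TCP orientation; "contact_force": force on the tool from outside, world axes, zero at the start; "moment": the same for the moment, N m; "grip_width": finger opening in m; "gripper_force": force on a finger pad.
Only numpy, scipy, OpenCV 4.12 (cv2) and the standard library are available. Lean on these libraries where they do the work, as an engineer would, in place of code of your own. Each camera call takes 0.05 s, during which the arm holds its last target. There are 200 camera calls.

TASK

The lid has been laid on the clear box of tape rolls but is not fastened: its four rim sections still stand up. Press the rim down all the way round with the fingertips until every one of the four sections has clicked shut and lies flush with the lid's corners. Only press: do not lift or carry the lid or the box, do not shove the box across the table, and leave the things round it where they are.

Things in the scene. Friction and masses are not known exactly. Their poses are not given: they have to be found in the camera images.
- tape_box: Clear plastic storage box with rolls of paper tape in it, loose on the table, about 1 kg with its lid; 130 mm along its x, 180 mm along its y, 60 mm high to the rim. Origin: centre of its underside, z up. A thin bead runs along the top of each wall outside.
- lid_center (a point): Centre of the top face of the grey press-on lid that lies on the box (142 mm along the box's x, 192 mm along its y), 63 mm above the table. Its middle panel and its corners are stiff and rest on the box; the rim between the corners is four separate sections, one a side, that flex about a groove 31 mm inside the box's outer wall face.
- lid (a joint): How far the lid is raised out of the box, m; 0 = resting on the rim, where it starts. Its plug is a snug sliding fit inside the walls.
- rim_long_near (a joint): Angle (rad) of the lid's rim section on the long side on the box's own -x side: 0 = shut, flush with the lid's corners; about 0.26 = sprung up, outer edge 9 mm high. Its hooked skirt must be forced over the box's bead: about 6 N straight down at the pad. It snaps over below 0.10 and stays shut; let go sooner, it does not stay shut. At 0 it stops firmly on the rim.
- rim_long_near_pad (a point): Pressing place: centre of the ribbed thumb rest on top of that section, midway along it, 12 mm in from its outer edge (6 mm inside the box's outer wall face). Moves with the section: 69 mm above the table when open, 63 mm when shut. Section 106 mm long, 37 mm deep from groove to edge.
- rim_long_far (a joint): Angle (rad) of the lid's rim section on the long side on the box's own +x side: 0 = shut, flush with the lid's corners; about 0.26 = sprung up, outer edge 9 mm high. Its hooked skirt must be forced over the box's bead: about 6 N straight down at the pad. It snaps over below 0.10 and stays shut; let go sooner, it does not stay shut. At 0 it stops firmly on the rim.
- rim_long_far_pad (a point): Pressing place: centre of the ribbed thumb rest on top of that section, midway along it, 12 mm in from its outer edge (6 mm inside the box's outer wall face). Moves with the section: 69 mm above the table when open, 63 mm when shut. Section 106 mm long, 37 mm deep from groove to edge.
- rim_short_left (a joint): Angle (rad) of the lid's rim section on the short side on the box's own +y side: 0 = shut, flush with the lid's corners; about 0.26 = sprung up, outer edge 9 mm high. Its hooked skirt must be forced over the box's bead: about 6 N straight down at the pad. It snaps over below 0.10 and stays shut; let go sooner, it does not stay shut. At 0 it stops firmly on the rim.
- rim_short_left_pad (a point): Pressing place: centre of the ribbed thumb rest on top of that section, midway along it, 12 mm in from its outer edge (6 mm inside the box's outer wall face). Moves with the section: 69 mm above the table when open, 63 mm when shut. Section 55 mm long, 37 mm deep from groove to edge.
- rim_short_right (a joint): Angle (rad) of the lid's rim section on the short side on the box's own -y side: 0 = shut, flush with the lid's corners; about 0.26 = sprung up, outer edge 9 mm high. Its hooked skirt must be forced over the box's bead: about 6 N straight down at the pad. It snaps over below 0.10 and stays shut; let go sooner, it does not stay shut. At 0 it stops firmly on the rim.
- rim_short_right_pad (a point): Pressing place: centre of the ribbed thumb rest on top of that section, midway along it, 12 mm in from its outer edge (6 mm inside the box's outer wall face). Moves with the section: 69 mm above the table when open, 63 mm when shut. Section 55 mm long, 37 mm deep from groove to edge.
- glue_stick: Glue stick standing upright, 26 mm across, 95 mm tall; origin at the centre of its foot. Bystander.
- marker_black: Capped marker lying on the table, 18 x 139 mm, 18 mm high; origin under its middle. Bystander.
- tape_roll: Small flat roll of paper tape lying on the table, about 44 x 50 mm, 9 mm high; origin under its centre. Bystander.
- eraser: Eraser in a sleeve lying on the table, 22 x 55 mm, 12 mm high; origin under its centre. Bystander.
- ink_bottle: Square ink bottle with a round cap, standing, 46 x 46 mm, 57 mm tall; origin at the centre of its foot. Bystander.
- stapler: Desk stapler standing on its base, 34 x 146 mm, 46 mm high; origin under its centre. Bystander.
There are look-alikes about, which are no part of the job. Of the things that look like the tape_box, the larger one is meant.

How it is judged:
At the end, for the whole second after the job is handed in: All four rim sections are snapped shut (each within 0.05 rad of flush), the lid rests on the box (raised less than 3 mm), the box stands on the table within 40 mm of where it was, at rest (value of joint each of rim_long_near, rim_long_far, rim_short_left, rim_short_right below 0.05 rad and value of joint lid below 0.003 m and height (world z) of tape_box below 0.004 m and distance of tape_box from where it was at the start of the episode below 0.04 m and linear speed of tape_box below 0.02 m/s); the robot touches nothing.
It fails at once if the lid is lifted off the box, or the box is lifted off the table (value of joint lid above 0.01 m or height (world z) of tape_box above 0.012 m).
It fails at once if the box is shoved more than 40 mm across the table (distance of tape_box from where it was at the start of the episode above 0.04 m).
It fails at once if one of the things round the box is moved more than 30 mm or knocked over (distance of any of glue_stick, marker_black, tape_roll, eraser, ink_bottle, stapler from where it was at the start of the episode above 0.03 m or angle between any of glue_stick, ink_bottle's own z axis and vertical above 0.5 rad).
It also fails if it takes over 45 s, if anything falls off the work surface, if the arm or the gripper's body presses on something with over 40 N, if the wrist force passes 120 N, or if a joint passes its speed limit or range.

## Working session

There is one attempt and no reset: what is moved stays moved. The work goes in short steps, Python scripts to look and compute and a shell command to move; the robot and the scene stay as the last step left them, time stands still between calls to the robot, and variables do not carry over. Pictures are saved under pics/ and viewed, at most 10 in all, crops included, and the job is handed in when it is done.

```bash
mkdir -p pics; cat > h.py <<'E'
import numpy as np,cv2
from bench import *
def load(n):
    return np.load(f'{n}.npz')
def snap(n,f):
    c=calibration(n); im,d=grab_frame(n)
    np.savez(f'{f}.npz',im=im,d=d,K=c['K'],k1=c['k1'],rvec=c['rvec'],tvec=c['tvec'])
    cv2.imwrite(f'pics/{f}.png',im[:,:,::-1]); return im,d
def rays(s,px):
    px=np.array(px,float).reshape(-1,1,2)
    D=np.array([float(s['k1']),0,0,0,0])
    u=cv2.undistortPoints(px,s['K'],D)[:,0]
    R=cv2.Rodrigues(s['rvec'])[0]; t=np.array(s['tvec']).reshape(3)
    d=np.c_[u,np.ones(len(u))]@R; return -R.T@t,d
def plane(s,px,z):
    o,d=rays(s,px); return o+d*((z-o[2])/d[:,2])[:,None]
def cloud(s):
    h,w=s['d'].shape; v,u=np.mgrid[:h,:w]
    o,d=rays(s,np.c_[u.ravel(),v.ravel()])
    return (o+d*s['d'].reshape(-1,1)).reshape(h,w,3)
E
python3 - <<'E'
from h import *
for n in('top','side'): snap(n,n+'0')
o=get_obs(); print(o['clock'],o['tcp_pos'],o['orientation'],o['contact_force'])
E
```

```text
0.1 [0.21843432 0.63812638 0.23041399] [-5.15608048e-01 -3.09883053e+00  2.58539042e-03] [0.00888426 0.37005381 0.04621419]
```

View pics/top0.png

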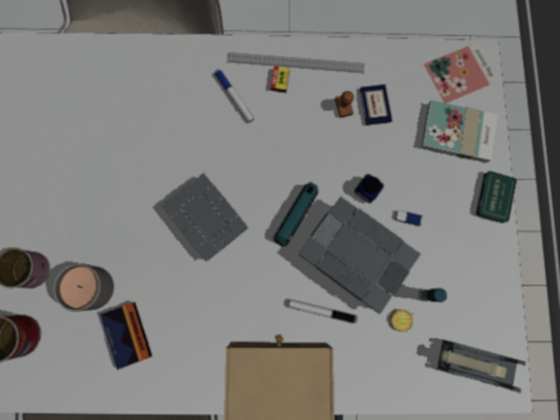

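View pics/side0.png

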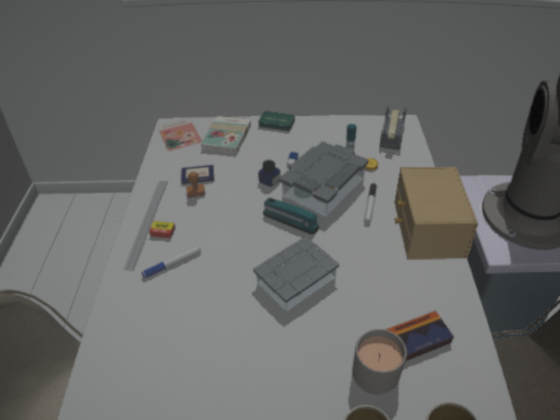

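The top view shows the larger box at about (360,255) and a smaller look-alike at (202,217). The stapler is at (297,213), the ink bottle at (369,187), the eraser at (407,217), the glue stick at (433,295), the tape roll at (401,320) and the marker at (320,311).

```bash
python3 - <<'E'
from h import *
s=load('top0'); P=cloud(s); im=s['im']
m=(P[...,2]>.052)&(P[...,2]<.085)&(s['d']>0)
sub=np.zeros_like(m); sub[190:320,285:430]=1
m=(m&sub).astype(np.uint8)
m=cv2.morphologyEx(m,cv2.MORPH_OPEN,np.ones((5,5)))
n,l,st,c=cv2.connectedComponentsWithStats(m); i=1+st[1:,4].argmax()
m=l==i; pts=P[m]
r=cv2.minAreaRect((pts[:,:2]*1000).astype(np.float32)); print(r,cv2.boxPoints(r), pts[:,2].mean())
ct=np.median(pts,0);print(ct)
# colours contour rect at plane z=.066
q=plane(s,np.argwhere(m)[:,::-1],.066); print(cv2.minAreaRect((q[:,:2]*1000).astype(np.float32)))
for nme,px in dict(stapler=(297,213),glue=(433,295),ink=(369,187),marker=(320,311),tape=(401,320),woodbox=(280,385),eraser=(407,217)).items():
    print(nme,P[px[1],px[0]].round(3))
big=cv2.resize(im[180:330,280:450],None,fx=4.5,fy=4,interpolation=cv2.INTER_CUBIC)
big=np.clip(big*1.6,0,255).astype(np.uint8)
cv2.imwrite('pics/crop.png',big[:,:,::-1])
print(rays(s,[[280,210]])[0])
# height map along rect axes
(cx,cy),(w,h),a=r; 
np.save('rect.npy',np.array([cx,cy,w,h,a]))
E
```

```text
((502.0790100097656, -108.97362518310547), (193.9770965576172, 144.20809936523438), 53.810176849365234) [[ 386.61826  -144.67497 ]
 [ 503.00357  -229.82443 ]
 [ 617.5398    -73.27228 ]
 [ 501.15445    11.877182]] 0.06529833041769363
[ 0.50102651 -0.10984818  0.06435058]
((502.6968994140625, -109.09761810302734), (193.43299865722656, 145.77029418945312), 53.46327590942383)
stapler [0.584 0.01  0.046]
glue [ 0.425 -0.239  0.092]
ink [ 0.637 -0.134  0.056]
marker [ 0.392 -0.037  0.015]
tape [ 0.375 -0.201  0.008]
woodbox [0.27  0.043 0.112]
eraser [ 0.584 -0.221  0.013]
[0.42242175 0.06275011 0.94445201]
```

View pics/crop.png

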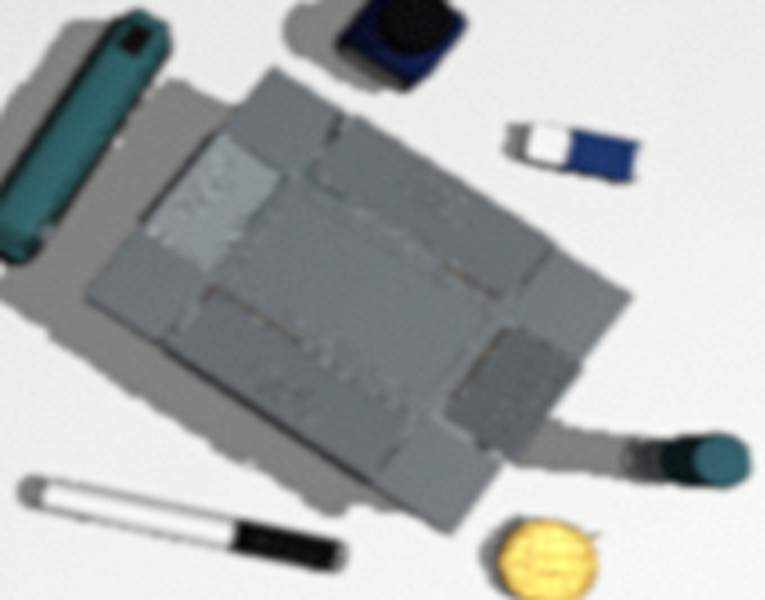

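The lid measures 194 x 144 mm at z of about 0.065, which agrees with the given sizes. Its centre is (0.502, -0.109) and its long axis lies at 53.6°. That puts the pads at (.552,-.041), (.452,-.177), (.5495,-.144) and (.4545,-.074), all within reach. Next I shut the fingers and move above the first pad.

```bash
python3 -m pendant '{"translation":[[1,-2,0],[2.1,-4.3,0],[3.2,-6.5,0],[4.3,-8.8,0],[5.4,-11,0],[6.5,-13.2,0],[7.6,-15.5,0],[8.7,-17.7,0],[9.8,-20,0],[10.9,-22.2,0],[12,-24.5,0],[13,-26.5,0]],"delta_rot":[[0,0,0],[0,0,0],[0,0,0],[0,0,0],[0,0,0],[0,0,0],[0,0,0],[0,0,0],[0,0,0],[0,0,0],[0,0,0],[0,0,0]]}' 0 30; python3 -m pendant '{"translation":[[0.3,-0.7,-1],[0.3,-0.7,-3],[0.3,-0.7,-4],[0.3,-0.7,-4]],"delta_rot":[[0,0,0],[0,0,0],[0,0,0],[0,0,0]]}'
```

```text
clock: 1.6
tcp_pos: [0.544, -0.0259, 0.2312]
orientation: [-0.516, -3.099, -0.0]
contact_force: [1.0, 0.7, -0.2]
grip_width: -0.0
gripper_force: 0.0
clock: 2.1
tcp_pos: [0.5493, -0.0414, 0.1294]
orientation: [-0.515, -3.094, 0.002]
contact_force: [-0.6, 0.1, 0.7]
grip_width: -0.0
gripper_force: 0.0
```

```bash
python3 -m pendant '{"translation":[[0,0,-1.2],[0,0,-2],[0,0,-2.3],[0,0,-2.4],[0,0,-2.5],[0,0,-2.6],[0,0,-2.7],[0,0,-2.75],[0,0,-2.75]],"delta_rot":[[0,0,0],[0,0,0],[0,0,0],[0,0,0],[0,0,0],[0,0,0],[0,0,0],[0,0,0],[0,0,0]]}'; python3 - <<'E'
from h import *
snap('side','side1')
s=load('side1'); cv2.imwrite('pics/s1c.png',cv2.resize(s['im'][90:260,220:420],None,fx=4,fy=3.5,interpolation=cv2.INTER_CUBIC)[:,:,::-1])
E
```

```text
clock: 3.22
tcp_pos: [0.5511, -0.0415, 0.0628]
orientation: [-0.516, -3.099, -0.0]
contact_force: [-1.1, 1.3, 3.7]
grip_width: 0.0001
gripper_force: 1.9
```

View pics/s1c.png

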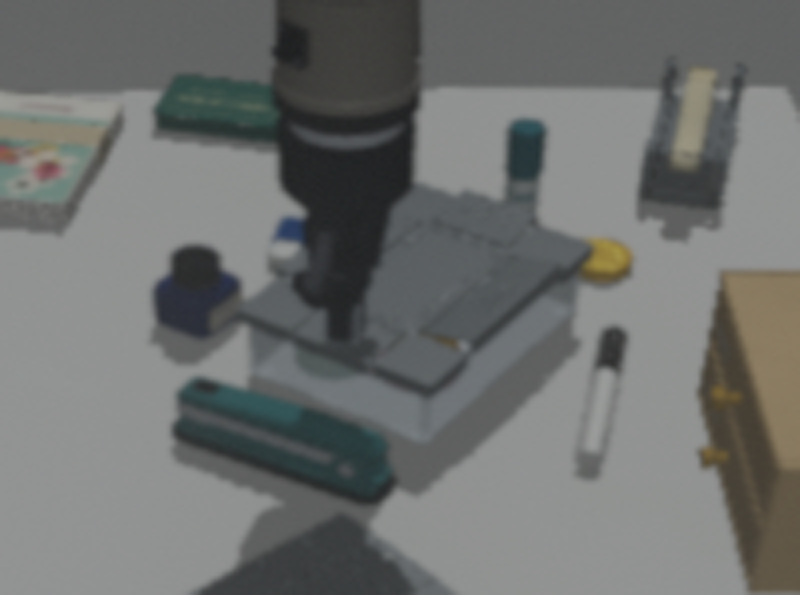

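The crop shows the fingertips on the near short section at about (345,340), and its edge is level with the corners. I press slightly harder to be sure, then move to the long +x pad.

```bash
python3 -m pendant '{"translation":[[0,0,-0.1],[0,0,-0.2],[0,0,-0.2]],"delta_rot":[[0,0,0],[0,0,0],[0,0,0]]}';python3 -m pendant '{"translation":[[0,0,1],[0,0,2],[0,-2,2],[-0.1,-4.1,2],[-0.1,-4.1,1.5],[-0.1,-4.1,0.8],[-0.1,-4.1,0.5],[-0.1,-4.1,0.4],[-0.1,-4.1,0.3],[-0.1,-4.1,0.2],[-0.1,-4.1,0.1],[-0.1,-4.1,0]],"delta_rot":[[0,0,0],[0,0,0],[0,0,0],[0,0,0],[0,0,0],[0,0,0],[0,0,0],[0,0,0],[0,0,0],[0,0,0],[0,0,0],[0,0,0]]}'
```

```text
clock: 3.65
tcp_pos: [0.5517, -0.0414, 0.0615]
orientation: [0.517, 3.098, 0.004]
contact_force: [-13.0, 2.5, 45.6]
grip_width: -0.0001
gripper_force: 22.7
clock: 5.15
tcp_pos: [0.5501, -0.1442, 0.0616]
orientation: [0.516, 3.096, 0.003]
contact_force: [-12.7, 3.0, 51.8]
grip_width: -0.0002
gripper_force: 25.9
```

```bash
python3 -m pendant '{"translation":[[0,0,1],[0,0,2],[-2,-0.7,2],[-3.9,-1.3,2],[-3.9,-1.3,1.5],[-3.9,-1.3,0.8],[-3.9,-1.3,0.5],[-3.9,-1.3,0.4],[-3.9,-1.3,0.3],[-3.9,-1.3,0.2],[-3.9,-1.3,0.1],[-3.9,-1.3,0.1]],"delta_rot":[[0,0,0],[0,0,0],[0,0,0],[0,0,0],[0,0,0],[0,0,0],[0,0,0],[0,0,0],[0,0,0],[0,0,0],[0,0,0],[0,0,0]]}';python3 -m pendant '{"translation":[[0,0,1],[0,0,2],[0.05,2,2],[0.1,4.1,2],[0.1,4.1,1.5],[0.1,4.1,0.8],[0.1,4.1,0.4],[0.1,4.1,0.3],[0.1,4.1,0.2],[0.1,4.1,0.1],[0.1,4.1,0],[0.1,4.1,0]],"delta_rot":[[0,0,0],[0,0,0],[0,0,0],[0,0,0],[0,0,0],[0,0,0],[0,0,0],[0,0,0],[0,0,0],[0,0,0],[0,0,0],[0,0,0]]}'
python3 -m pendant '{"translation":[[0,0,1],[0,0,3],[0,0,5],[0,2,6],[0,4,6],[0,6,6],[0,8,6],[0,10,6],[0,10,6]],"delta_rot":[[0,0,0],[0,0,0],[0,0,0],[0,0,0],[0,0,0],[0,0,0],[0,0,0],[0,0,0],[0,0,0]]}'
python3 - <<'E'
from h import *
snap('top','top2');snap('side','side2')
C=np.array([.502,-.109]);a=np.deg2rad(53.6);u=np.array([np.cos(a),np.sin(a)]);v=np.array([u[1],-u[0]])
for f in('top0','top2'):
    s=load(f);P=cloud(s); ok=(s['d']>0)&(P[...,2]>.05)
    Q=P[ok]; A=(Q[:,:2]-C)@u; B=(Q[:,:2]-C)@v
    def z(a0,a1,b0,b1):
        k=(A>a0)&(A<a1)&(B>b0)&(B<b1); return np.median(Q[k,2]).round(4),k.sum()
    print(f,'mid',z(-.04,.04,-.02,.02),'corner',z(.065,.09,.045,.065),z(-.09,-.065,-.065,-.045))
    print(' S+',z(.084,.094,-.02,.02),'S-',z(-.094,-.084,-.02,.02),'L+',z(-.04,.04,.058,.069),'L-',z(-.04,.04,-.069,-.058))
a,b=[load(f)['im'][180:330,270:450] for f in('top0','top2')]
c=cv2.resize(np.clip(np.hstack([a,b])*1.5,0,255).astype(np.uint8),(792,330),interpolation=cv2.INTER_CUBIC)
d=cv2.resize(load('side2')['im'][90:260,220:420],(792,270))
cv2.imwrite('pics/cmp.png',np.vstack([c,d])[:,:,::-1])
E
```

```text
clock: 6.65
tcp_pos: [0.4517, -0.1765, 0.062]
orientation: [0.516, 3.098, 0.002]
contact_force: [-6.7, 3.7, 26.8]
grip_width: -0.0001
gripper_force: 13.4
clock: 8.15
tcp_pos: [0.454, -0.0741, 0.062]
orientation: [0.517, 3.098, 0.002]
contact_force: [-6.9, 0.6, 29.7]
grip_width: -0.0002
gripper_force: 14.6
clock: 9.28
tcp_pos: [0.4532, 0.1805, 0.2102]
orientation: [0.505, 3.1, 0.002]
contact_force: [0.4, -1.3, 0.1]
grip_width: -0.0001
gripper_force: 0.0
top0 mid (np.float64(0.063), np.int64(856)) corner (np.float64(0.0631), np.int64(122)) (np.float64(0.0633), np.int64(140))
 S+ (np.float64(0.0717), np.int64(104)) S- (np.float64(0.0717), np.int64(114)) L+ (np.float64(0.0707), np.int64(245)) L- (np.float64(0.0712), np.int64(242))
top2 mid (np.float64(0.063), np.int64(855)) corner (np.float64(0.0631), np.int64(124)) (np.float64(0.0633), np.int64(139))
 S+ (np.float64(0.0636), np.int64(104)) S- (np.float64(0.0637), np.int64(105)) L+ (np.float64(0.0636), np.int64(228)) L- (np.float64(0.0634), np.int64(241))
```

View pics/cmp.png

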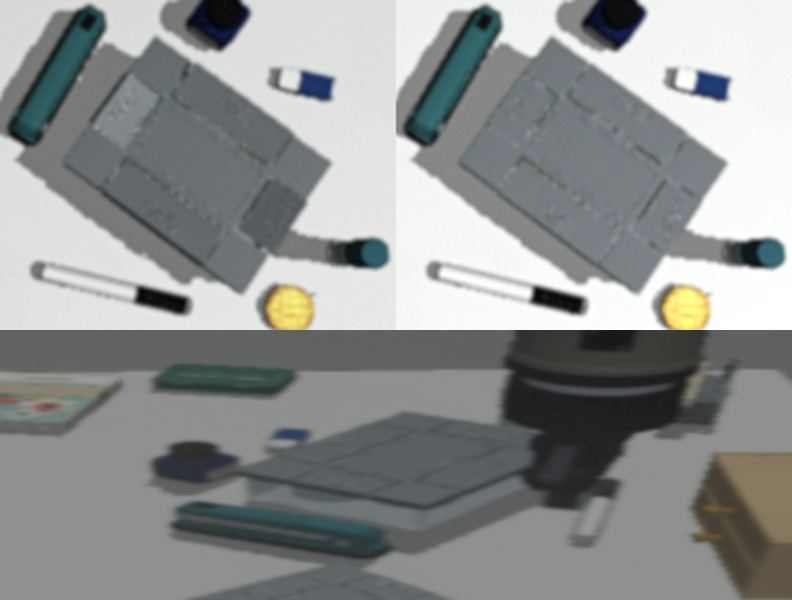

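The before (left) and after (right) crops show all four sections now the same shade as the corners. Their measured height fell from 71 mm to 63.5 mm, flush with the lid. The box and the things round it have not moved, and the arm is clear at z = 0.21.

```bash
python3 -m pendant '{"translation":[[0,0,0],[0,0,0]],"delta_rot":[[0,0,0],[0,0,0]]}'; python3 -c "
from bench import *
print(hand_in())"
```

```text
clock: 9.62
tcp_pos: [0.4538, 0.1749, 0.2101]
orientation: [0.519, 3.098, -0.0]
contact_force: [-0.1, 0.9, -1.0]
grip_width: 0.0002
gripper_force: 0.0
the job is handed in; nothing more can be done
None
```

All four rim sections are pressed shut and measure flush with the lid, the box and its neighbours look unmoved in the pictures, and the job was handed in at 9.6 s (it returned no verdict).

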